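# True up a coil rack's end plate with a flanged square

### The job

The hinged end plate of the coil rack has sagged inwards. Take the steel square from its wooden holder, stand its foot on the rack's bed and, holding it, press its heel up to the end plate for about a second until bed and plate both sit flush against the square with no gap; then, with the plate left square to the bed, stand the square upright on the rubber mat and let go. Leave the other things on the bench where they are.

Things in the scene. Friction and masses are not known exactly. Their poses are not given: they have to be found in the camera images.
- square: Loose flanged steel square, 0.25 to 0.45 kg, standing on its foot. Foot 100 x 24 x 12 mm (x, y, z); blade 34 x 8 x 110 mm rises from one end of it; 122 mm tall in all. Origin: on the underside, straight below the blade's middle. x runs along the foot to its toe (foot from x -17 to +83 mm), y through the blade's 8 mm thickness, z up. Foot end and blade's outer edge form the heel face, x = -17 mm.
- heel (a point): Bottom of the square's heel: underside, at the heel face, mid-width. Axes as the square's. In the rack's corner a finger on the blade's outer edge would sit between blade and plate: there the blade has to be held by its 8 mm thickness.
- foot (a point): Middle of the underside of the square's foot (33 mm along x from the square's origin). Axes as the square's.
- holder: Fixed wooden holder; origin on the bench below the square's origin at the start, axes as the square's then. Floor 10 mm thick, x -30 to 95, y +-37.5 mm. Two cheeks (x +-13 mm, 7 mm thick, inner faces y = +-13.5 mm), up to 130 mm above the bench, cover the blade's broad faces: here it is pinched only across its 34 mm width, fingers either side along x. The square lifts straight up and out.
- rack: Fixed coil rack. Origin on the bench below the inside corner; x runs along the bed away from the end plate, z up. Bed 262 x 90 mm, top 24 mm above the bench; on it two lips 8 mm high, inner faces y = +-33 mm, x 4 to 176 mm. Fixed coils, 110 mm across, stand on the bed from x = 182 mm to the far end, up to 134 mm above the bench, with a fixed 147 mm tall plate behind them.
- corner (a point): The inside corner line between bed top and end plate, middle of the width, on the hinge axis. Axes as the rack's.
- end_plate: Hinged aluminium end plate, 80 wide, 130 tall, 10 mm thick. Origin on the hinge line (lower inner edge, mid-width); z runs up it, working face x = 0 looks along +x. z parallel to the rack's z is square; it starts leaning in over the bed (rack's +x) by 0.06 to 0.11 rad, and can go from 0.16 in to 0.10 out. Friction hinge, 0.6 N m (about 5 N at its top): it stays where left, with no stop at square.
- mat: Fixed black rubber mat, 130 x 130 x 4 mm; origin at the centre of its underside on the bench.
- bush: Bystander: a plain brass sizing bush, 40 mm across, 35 mm tall; origin at its underside.
- jar: Bystander: the jar, 50 mm across, 75 mm tall; origin at its underside.
- tape: Bystander: the paper tape roll, 56 mm across, 20 mm high; origin at its underside.
- coil_a: Bystander: a flat pair of coils, 100 mm across, 24 mm high; origin at its underside.
- coil_b: Bystander: a pile of four coils, 110 mm across, 49 mm high; origin at its underside.
- sleeves: Bystander: a card tray of white sleeves, 120 x 90 x 30 mm; origin at its underside.
- bobbin: Bystander: a small black bobbin, 50 mm across, 42 mm tall; origin at its underside.
Mind the look-alikes: they are no part of the job. What is shaped like the square but green, purple or red is not meant.

How it is judged (in metres and radians):
On the way:
1. the held square stands on the bed and is pressed against the end plate, flush on both: plate within 0.02 rad of square, heel within 3 mm of the corner line, for half a second (angle between the z axis of end_plate and the z axis of rack, either way round below 0.02 rad and contact force between square and end_plate above 2 N and contact force between square and rack_c0 above 0.5 N and contact force between square and the fingers above 1 N and x of heel in the frame of corner below 0.003 m and z of heel in the frame of corner between -0.003 and 0.003 m and angle between the x axis of square and the x axis of rack, either way round below 0.04 rad and angle between square's own z axis and vertical below 0.03 rad), for 0.5 s.
At the end, for the whole second after the job is handed in: the end plate is within 0.02 rad of square to the bed, and the square stands upright, released and at rest on the mat, the middle of its foot within 60 mm of the mat's centre (angle between the z axis of end_plate and the z axis of rack, either way round below 0.02 rad and horizontal distance between foot and mat below 0.06 m and angle between square's own z axis and vertical below 0.05 rad and contact force between square and mat above 0.5 N and linear speed of square below 0.02 m/s and angular speed of square below 0.1 rad/s); the robot touches nothing.
It fails at once if a bystander is moved by more than 30 mm (distance of any of bush, jar, tape, coil_a, coil_b, sleeves, bobbin from where it was at the start of the episode above 0.03 m).
It also fails if it takes over 72 s, if anything falls off the work surface, if the arm or the gripper's body presses on something with over 40 N, if the wrist force passes 120 N, or if a joint passes its speed limit or range.

### The arm

A 6-joint arm with a two-finger parallel gripper is mounted at the origin on the work surface. World frame = base frame: x ahead of the robot, y to its left, z up, the work surface at z = 0. Lengths are in mm, angles in rad, forces in N, time in s.
With the tool pointing down it reaches from about 350 to 975 mm from the base axis. Payload 7.1 kg.
Tool frame: the origin (TCP) lies between the finger pads; the fingertips stand 19 mm ahead of it and the grasp point (between the pads) is the TCP; z points along the fingers, y is the line along which they close (so a half turn about z gives the same grasp; the last joint's range is limited). The gripper opens to 88 mm and grips with 3 to 60 N. Pads are 20 mm wide; open, the fingers measure 115 mm over their backs; the gripper's body (75 mm by 178 mm) begins 61 mm behind the grasp point.
Start: joints at [1.247, 0.423, 1.63, -0, 1.089, -0.019], TCP at [187.532, 596.185, 241.675] pointing down, gripper open.
Joint ranges: [-3, 3], [-0.9, 2.11], [0.09, 2.58], [-1.31, 4.45], [0.11, 2.69], [-2.54, 2.54]. Speed limits (rad/s): [2.39, 2.39, 3.01, 3.14, 3.14, 3.14].

### API

Orientations are given as a rotation vector (axis times angle).
In Python, from workcell import ctrl gives the robot as it stands.
- The arm moves only by the tool arm_command, never from a script. Its argument "series" is a list of rows, each an object with "linear": the shift along the tool's x, y, z in m, a list of three; "turn": the turn about the tool's z in rad. A call has 1 to 10 rows; each row shifts and turns the commanded pose from where the row before left it, along the tool's axes as they then stand; what a row does not reach is not made up. A row lasts 1/10 s, in which the tool goes at most 50 mm and 8.59 degrees, less where a joint would pass 70% of its speed; a pose out of reach is approached as far as the arm can. A call with a gripper value outside its range is refused whole. "jaw" is the opening, from -1 (shut) to 1 (fully open), set as the call begins (left out, the last holds). The fingers move at their own pace and stop on an object; the grip force is fixed at half the most. Time passes only in rows, so rows that do not move let the fingers close. It gives the time, the measured TCP pose, the force, the opening and the grip force at its end, in the units of the state.
- ctrl.get_obs(): the state, without advancing time (a new reading comes with each control period).
- ctrl.get_image(name): name is "side" or "top" or "wrist"; returns a dict with "frame" (480x640x3 uint8, blue, green, red), "fx", "fy", "cx", "cy" (pixels), "k1" (the pictures are not rectified: a ray, as slopes to the right and down, at radius r is drawn at 1 + k1 r^2 times it, then the intrinsics apply), "rvec" (rotation vector, rad) and "tvec" (3), from world to camera coordinates, as OpenCV has them. Camera axes: x right, y down, z forward; pixel columns grow to the right and rows downward; lengths in mm; the calibration is good to about 2 mm. A picture is of the moment at which its call begins. There is no depth.
- ctrl.close_job(): hands the job in; it is judged then, once.
The state is a dict: "t": time; "qpos": joint angles; "qvel": joint speeds; "joint_torque": joint torques, N m; "ee_pos": TCP position; "orientation": TCP orientation; "ft_force": force on the tool from outside, world axes, zero at the start; "moment": the same for the moment, N m; "width": finger opening in mm; "grasp_force": force on a finger pad.
Only numpy, scipy, OpenCV 4.12 (cv2) and the standard library are available. Lean on these libraries where they do the work, as an engineer would, in place of code of your own. Each camera call takes 0.05 s, during which the arm holds its last target. There are 200 camera calls.

## Working session

There is one attempt and no reset: what is moved stays moved. The work goes in short steps, Python scripts to look and compute and a tool call to move; the robot and the scene stay as the last step left them, time stands still between calls to the robot, and variables do not carry over. Pictures are saved under pics/ and viewed, at most 10 in all, crops included, and the job is handed in when it is done.

Besides the shell and the picture viewer there is one more tool, called after "Emit:" as name(argument=value, ...) on one line, values as JSON. arm_command: Moves the arm, as the interface text tells. Its arguments: {"type":"object","properties":{"series":{"type":"array"},"jaw":{"type":"number"}},"required":["series"]}

```bash
mkdir -p pics
cat > h.py <<'E'
import numpy as np, cv2
from workcell import ctrl
def cam(n,save=None):
    c=ctrl.get_image(n)
    if save: cv2.imwrite('pics/'+save,c['frame'])
    return c
def par(c):
    K=np.array([[c['fx'],0,c['cx']],[0,c['fy'],c['cy']],[0,0,1.]]);R=cv2.Rodrigues(np.array(c['rvec'],float))[0]
    return K,np.array([c['k1'],0,0,0,0],float),R,np.array(c['tvec'],float).ravel()
def ray(c,uv):
    K,d,R,t=par(c)
    p=cv2.undistortPoints(np.array(uv,float).reshape(-1,1,2),K,d).reshape(-1,2)
    return -R.T@t,np.c_[p,np.ones(len(p))]@R
def onz(c,uv,z):
    o,v=ray(c,uv); return o+v*((z-o[2])/v[:,2])[:,None]
def proj(c,P):
    K,d,R,t=par(c); return cv2.projectPoints(np.array(P,float).reshape(-1,1,3),cv2.Rodrigues(R)[0],t,K,d)[0].reshape(-1,2)
E
python3 - <<'E'
from h import *
import pickle
C={n:cam(n,n+'0.png') for n in('top','side')}
pickle.dump(C,open('c0.pkl','wb'))
for n in C:
    K,d,R,t=par(C[n]);print(n,-R.T@t,R[2],C[n]['fx'])
print({k:np.round(v,3) for k,v in ctrl.get_obs().items()})
E
```

```text
top [ 3.36273994e+02 -5.99231751e-01  1.31604944e+03] [ 0.12718472 -0.01644916 -0.99174264] 515.7687435162957
side [-139.25333401 -643.11141214  950.46430507] [ 0.51149881  0.50499575 -0.69523252] 466.80577327030676
{'t': np.float64(0.1), 'qpos': array([ 1.247,  0.424,  1.631, -0.   ,  1.089, -0.019]), 'qvel': array([ 0.   , -0.002, -0.002, -0.001, -0.002,  0.001]), 'joint_torque': array([ 0.0000e+00, -5.4561e+01, -2.7432e+01,  6.5000e-02,  1.9000e-02,
       -0.0000e+00]), 'ee_pos': array([187.368, 595.748, 240.98 ]), 'orientation': array([-4.770e-01, -3.105e+00,  2.000e-03]), 'ft_force': array([0.364, 0.064, 0.3  ]), 'moment': array([ 0.024,  0.033, -0.006]), 'grasp_force': np.float64(0.0), 'width': np.float64(87.928)}
```

View pics/top0.png

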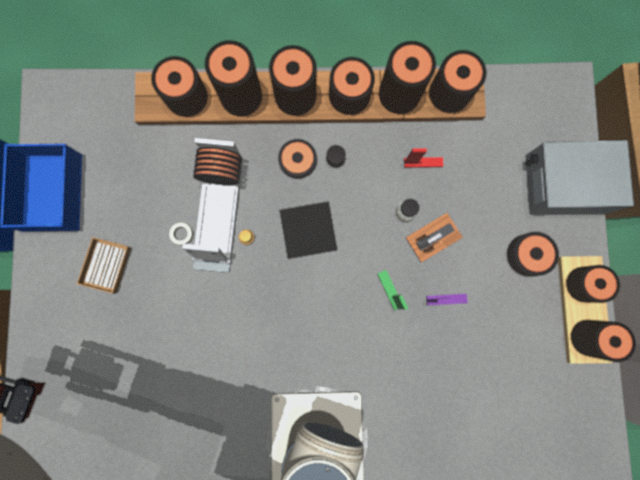

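View pics/side0.png

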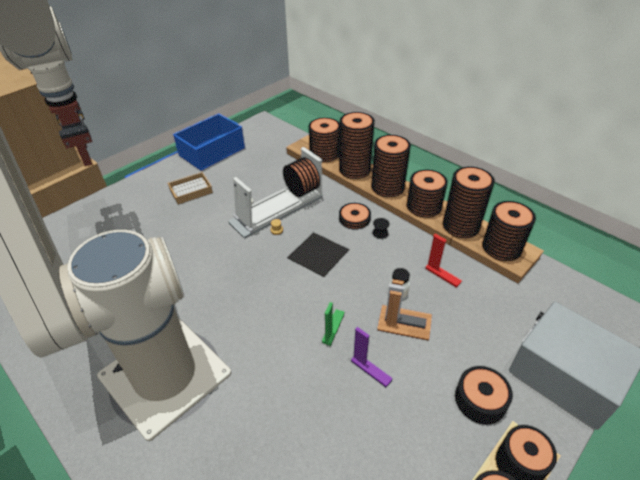

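Top view: the square candidates are the steel one in the wooden holder (435,237), green (392,290), purple (446,299) and red (422,160). Only the grey one in the wooden holder fits. The rack has its end plate at about (210,262), the mat is at (308,230). I'll confirm with one enlarged crop.

Run:
```python
from h import *
import pickle
C=pickle.load(open('c0.pkl','rb'));f=C['top']['frame'];s=C['side']['frame']
a=cv2.resize(f[200:275,395:475],(400,375),interpolation=cv2.INTER_CUBIC)  #5x
b=cv2.resize(f[130:280,175:255],(320,600),interpolation=cv2.INTER_CUBIC)  #4x
d=cv2.resize(s[262:342,365:445],(400,400),interpolation=cv2.INTER_CUBIC)[:225]
cv2.imwrite('pics/crop1.png',np.hstack([np.vstack([a,d]),b]))
hsv=cv2.cvtColor(f,cv2.COLOR_BGR2HSV)
m=cv2.inRange(f,(0,0,0),(45,45,45));m[:, :270]=0;m[:,345:]=0;m[:195]=0;m[265:]=0
c=max(cv2.findContours(m,0,2)[0],key=cv2.contourArea);r=cv2.minAreaRect(c);bx=onz(C['top'],cv2.boxPoints(r),4)
print('mat',bx.mean(0),bx)
```

```text
Traceback (most recent call last):
ValueError: max() iterable argument is empty
```

View pics/crop1.png

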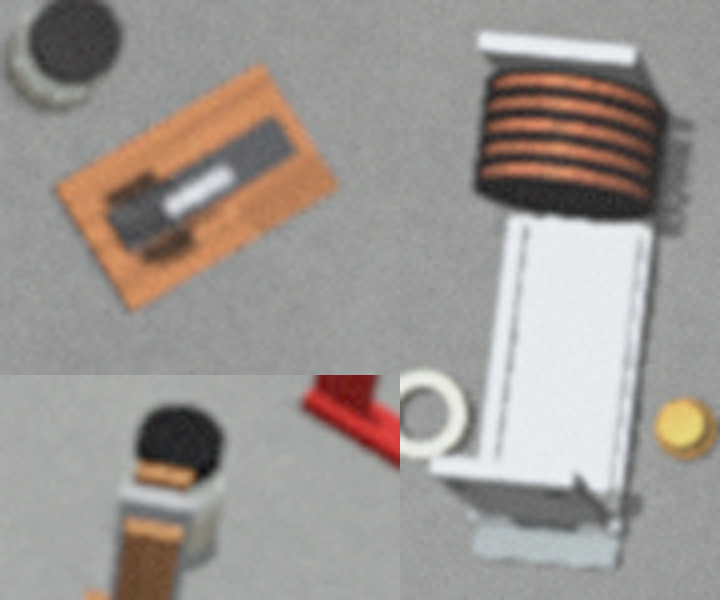

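The crop confirms the grey square in the wooden holder: dark grey foot with its heel at the lower left (crop 120,230) and toe at the upper right (280,135). The bright blade top leans outward from parallax. The rack's end plate is at the near end (crop 505,475); the bed runs up to the coils.

Run:
```python
from h import *
import pickle
C=pickle.load(open('c0.pkl','rb'));T=C['top'];f=T['frame']
g=cv2.cvtColor(f,cv2.COLOR_BGR2GRAY)[195:265,270:345]; print('matgray',g.min())
m=np.zeros(f.shape[:2],np.uint8);m[195:265,270:345]=(g<70)*255
c=max(cv2.findContours(m,0,2)[0],key=cv2.contourArea);bx=onz(T,cv2.boxPoints(cv2.minAreaRect(c)),4)
print('mat',bx.mean(0),bx)
H=onz(T,[(395+u/5,200+v/5) for u,v in[(55,187),(262,65),(340,185),(130,310)]],10)
print('holder',H); xd=(H[1]+H[2]-H[0]-H[3])[:2];print('len',np.linalg.norm(xd)/2);xd/=np.linalg.norm(xd)
c=H.mean(0)[:2];print('origin',c-32.5*xd,'yaw',np.arctan2(xd[1],xd[0]))
q=lambda L:[(175+(u-400)/4,130+v/4) for u,v in L]
B=onz(T,q([(508,215),(480,465),(655,225),(620,500)]),32);print('bed lip outer',B)
print('lip inner',onz(T,q([(527,225),(497,460),(640,235),(608,480)]),24))
P=onz(T,q([(432,463),(578,483)]),153);print('plate top outer edge',P)
print('wrist t');W=cam('wrist','w0.png');K,d,R,t=par(W);print(-R.T@t,R)
pickle.dump(W,open('w0.pkl','wb'))
```

```text
matgray 46
mat [513.83747451  14.18905878   4.        ] [[565.21829754  85.49447559   4.        ]
 [584.77352563 -38.21434342   4.        ]
 [462.12513204 -56.44823887   4.        ]
 [443.23294282  65.92434182   4.        ]]
holder [[ 488.50815617 -235.79535601   10.        ]
 [ 549.70528794 -344.47407681   10.        ]
 [ 487.00345683 -381.06259997   10.        ]
 [ 425.03328308 -271.2743318    10.        ]]
len 125.39737877601779
origin [ 471.60153682 -279.84088318] yaw -1.0574351010353138
bed lip outer [[631.41369649 279.32358547  32.        ]
 [473.09209891 295.0722421   32.        ]
 [623.65500452 187.05186103  32.        ]
 [449.63672235 208.54225032  32.        ]]
lip inner [[626.60923023 269.0549553   24.        ]
 [476.89429108 286.41803755  24.        ]
 [619.10320384 197.71104878  24.        ]
 [463.04048322 217.3654044   24.        ]]
plate top outer edge [[461.82561059 293.95402896 153.        ]
 [449.0000416  212.38602756 153.        ]]
wrist t
[110.33831801 619.77692781 384.22138928] [[ 0.30111054  0.95358673 -0.0021881 ]
 [ 0.91146757 -0.28713478  0.29458527]
 [ 0.28028433 -0.09069712 -0.95562269]]
```

View pics/w0.png

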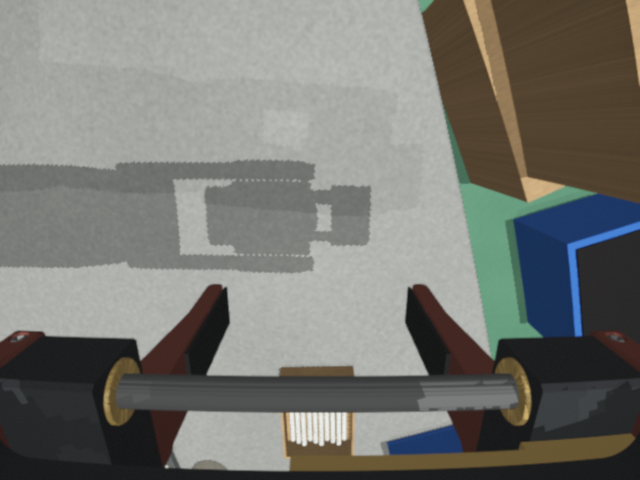

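Wrist view: the bench, blue bin and sleeve tray (318,420), fingers in the lower half; the camera sits on the tool +x side. Moving over the holder.

Emit:
arm_command(series=[{"linear": [-0.027,-0.037,0],"turn": 0},{"linear": [-0.027,-0.037,0],"turn": 0},{"linear": [-0.027,-0.037,0],"turn": 0},{"linear": [-0.027,-0.037,0],"turn": 0},{"linear": [-0.027,-0.037,0],"turn": 0},{"linear": [-0.027,-0.037,0],"turn": 0},{"linear": [-0.027,-0.037,0],"turn": 0},{"linear": [-0.027,-0.037,0],"turn": 0},{"linear": [-0.027,-0.037,0],"turn": 0},{"linear": [-0.027,-0.037,0],"turn": 0}])

```text
t: 1.15
ee_pos: [334.2, 160.5, 241.8]
orientation: [0.476, 3.105, 0.0]
ft_force: [0.7, -0.2, -0.4]
width: 88.0
grasp_force: 0.0
```

Emit:
arm_command(series=[{"linear": [-0.027,-0.037,0],"turn": 0},{"linear": [-0.027,-0.037,0],"turn": 0},{"linear": [-0.027,-0.037,0],"turn": 0},{"linear": [-0.027,-0.037,0],"turn": 0},{"linear": [-0.027,-0.037,0],"turn": 0},{"linear": [-0.027,-0.037,0],"turn": 0},{"linear": [-0.027,-0.037,0],"turn": 0},{"linear": [-0.027,-0.037,0],"turn": 0},{"linear": [-0.027,-0.037,0],"turn": 0},{"linear": [-0.027,-0.037,0],"turn": 0}])

```text
t: 2.15
ee_pos: [480.7, -273.7, 241.5]
orientation: [-0.478, -3.105, -0.0]
ft_force: [1.4, -0.4, 0.0]
width: 87.6
grasp_force: 0.0
```

Emit:
arm_command(series=[{"linear": [0,0,0],"turn": 0.149},{"linear": [0,0,0],"turn": 0.149},{"linear": [0,0,0],"turn": 0.149},{"linear": [0,0,0],"turn": 0.149},{"linear": [0,0,0],"turn": 0.149},{"linear": [0,0,0],"turn": 0.149},{"linear": [0,0,0],"turn": 0.149},{"linear": [0,0,0],"turn": 0.149},{"linear": [0,0,0],"turn": 0.149},{"linear": [0,0,0],"turn": 0.149}])

```text
t: 3.15
ee_pos: [480.4, -271.6, 241.4]
orientation: [-2.461, -1.951, 0.0]
ft_force: [-0.2, -0.3, 0.6]
width: 87.7
grasp_force: 0.0
```

Emit:
arm_command(series=[{"linear": [0,0,0],"turn": 0.149},{"linear": [0,0,0],"turn": 0.149},{"linear": [0,0,0],"turn": 0.149},{"linear": [0,0,0],"turn": 0.149},{"linear": [0,0,0],"turn": 0.149},{"linear": [0,0,0],"turn": 0.089},{"linear": [0,0,0],"turn": 0},{"linear": [0,0,0],"turn": 0}])

```text
t: 3.95
ee_pos: [480.5, -271.7, 241.5]
orientation: [-3.038, -0.801, 0.0]
ft_force: [-0.1, -0.9, 0.1]
width: 87.8
grasp_force: 0.0
```

```bash
cat >> h.py <<'E'
def tool(o=None):
    o=o or ctrl.get_obs(); R=cv2.Rodrigues(np.array(o['orientation'],float))[0]; return np.array(o['ee_pos']),R
def to(P,yaw=None):
    "shift (tool axes, mm) from now to world point P; turn to bring tool y to yaw"
    p,R=tool(); f=np.arctan2(R[1,1],R[0,1]); s=R.T@(np.array(P,float)-p)
    print('p',p.round(1),'yaw',round(f,4),'tilt',R[:2,2].round(4),'shift',s.round(1),'turn',None if yaw is None else round(-((yaw-f+np.pi/2)%np.pi-np.pi/2),4))
E
python3 - <<'E'
from h import *
to([471.6,-279.8,200],-1.057)
W=cam('wrist','w1.png');import pickle;pickle.dump(W,open('w1.pkl','wb'))
print(np.round(ctrl.get_obs()['qpos'],3))
E
```

```text
p [ 480.5 -271.7  241.5] yaw -1.0554 tilt [-0.0003  0.0002] shift [-11.7   2.7  41.5] turn 0.0016
[-0.536  0.317  1.793  0.     1.032  0.52 ]
```

View pics/w1.png

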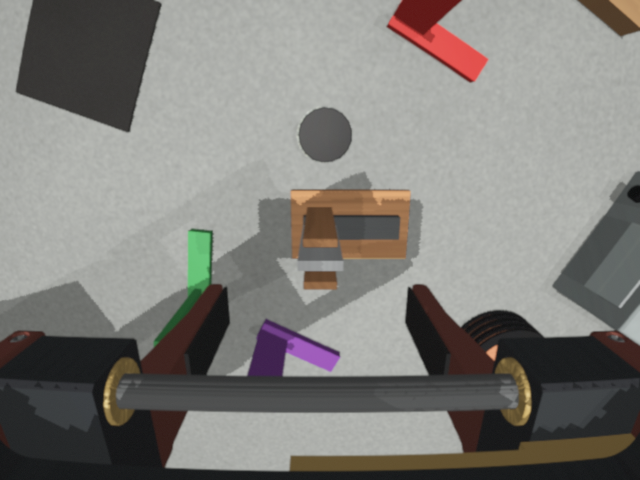

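Wrist view shows the holder (350,225) with the steel blade's bright top edge at (321,266), aligned with the closing direction. Casting that onto z=132.

Run:
```python
from h import *
import pickle
W=pickle.load(open('w1.pkl','rb'))
f=W['frame'];g=cv2.cvtColor(f,cv2.COLOR_BGR2GRAY)
m=np.zeros_like(g);m[255:278,290:352]=0
sub=f[252:280,288:356].astype(int);sat=sub.max(2)-sub.min(2)
mm=((sub.mean(2)>165)&(sat<14)).astype(np.uint8)
n,l,s,c=cv2.connectedComponentsWithStats(mm);i=1+s[1:,4].argmax();print(s[i],c[i]+[288,252])
print(g[258:276,320].tolist(), g[266,290:352].tolist())
P=onz(W,[(298.5,265.5),(343.5,265.5)],132);print(P,np.linalg.norm(P[1]-P[0]),np.arctan2(*(P[1]-P[0])[[1,0]]))
H=onz(W,[(291,190),(410,190),(408,258),(292,258)],10);print('holder c',H.mean(0),np.arctan2(*(H[1]-H[0])[[1,0]]))
xd=np.array([np.cos(-1.056),np.sin(-1.056)]);print(H.mean(0)[:2]-32.5*xd)
to(list(P.mean(0)[:2])+[100],-1.057)
```

```text
[  0  13  15  15 170] [294.37647059 273.12941176]
[97, 99, 117, 147, 153, 153, 154, 153, 155, 155, 153, 153, 141, 100, 74, 72, 73, 73] [169, 169, 167, 165, 165, 166, 163, 157, 151, 149, 150, 150, 150, 149, 150, 151, 151, 150, 149, 149, 150, 152, 153, 153, 153, 153, 153, 152, 153, 153, 155, 160, 166, 167, 167, 165, 164, 163, 165, 166, 166, 165, 163, 161, 161, 161, 162, 161, 159, 159, 159, 158, 152, 137, 126, 121, 122, 123, 125, 125, 126, 125]
[[ 462.53767846 -266.82826083  132.        ]
 [ 478.93511182 -295.87721322  132.        ]] 33.35741980423674 -1.0569071581648888
holder c [ 487.27163094 -309.5669073    10.        ] -1.0544840633231651
[ 471.27000948 -281.27913414]
p [ 480.5 -271.7  241.6] yaw -1.0557 tilt [-0.0002  0.0002] shift [-13.2   3.6 141.6] turn 0.0013
```

Emit:
arm_command(series=[{"linear": [-0.013,0.0035,0.01],"turn": 0.001},{"linear": [0,0,0.03],"turn": 0},{"linear": [0,0,0.03],"turn": 0},{"linear": [0,0,0.03],"turn": 0},{"linear": [0,0,0.03],"turn": 0},{"linear": [0,0,0.012],"turn": 0},{"linear": [0,0,0],"turn": 0}], jaw=1)

```text
t: 4.7
ee_pos: [469.4, -280.9, 97.8]
orientation: [-3.036, -0.795, 0.004]
ft_force: [0.0, 0.1, -0.0]
width: 87.7
grasp_force: 0.0
```

Emit:
arm_command(series=[{"linear": [0,0,0],"turn": 0},{"linear": [0,0,0],"turn": 0},{"linear": [0,0,0],"turn": 0},{"linear": [0,0,0],"turn": 0},{"linear": [0,0,0],"turn": 0},{"linear": [0,0,0],"turn": 0},{"linear": [0,0,0],"turn": 0},{"linear": [0,0,0],"turn": 0}], jaw=-1)

```text
t: 5.5
ee_pos: [470.7, -280.9, 99.7]
orientation: [-3.039, -0.795, 0.001]
ft_force: [-0.8, 1.9, 2.8]
width: 33.7
grasp_force: 30.0
```

Emit:
arm_command(series=[{"linear": [0,0,-0.01],"turn": 0},{"linear": [0,0,-0.02],"turn": 0},{"linear": [0,0,-0.03],"turn": 0},{"linear": [0,0,-0.03],"turn": 0},{"linear": [0,0,-0.03],"turn": 0},{"linear": [0,0,-0.03],"turn": 0},{"linear": [0,0,-0.02],"turn": 0},{"linear": [0,0,0],"turn": 0}])

```text
t: 6.3
ee_pos: [472.1, -282.0, 272.7]
orientation: [3.035, 0.794, 0.006]
ft_force: [-0.1, 0.2, -3.5]
width: 33.8
grasp_force: 30.0
```

Emit:
arm_command(series=[{"linear": [0.008,-0.012,0],"turn": 0},{"linear": [0.0175,-0.029,0],"turn": 0},{"linear": [0.0195,-0.032,0],"turn": 0},{"linear": [0.0195,-0.032,0],"turn": 0},{"linear": [0.0195,-0.032,0],"turn": 0},{"linear": [0.0195,-0.032,0],"turn": 0},{"linear": [0.0195,-0.032,0],"turn": 0},{"linear": [0.0175,-0.028,0],"turn": 0},{"linear": [0.015,-0.026,0],"turn": 0},{"linear": [0,0,0],"turn": 0}])

```text
t: 7.3
ee_pos: [480.0, 20.6, 267.9]
orientation: [-3.036, -0.8, 0.005]
ft_force: [0.2, -1.1, -4.2]
width: 33.5
grasp_force: 30.0
```

Emit:
arm_command(series=[{"linear": [0,0,0],"turn": -0.09},{"linear": [0,0,0],"turn": -0.12},{"linear": [0,0,0],"turn": -0.12},{"linear": [0,0,0],"turn": -0.12},{"linear": [0,0,0],"turn": -0.12},{"linear": [0,0,0],"turn": -0.12},{"linear": [0,0,0],"turn": -0.12},{"linear": [0,0,0],"turn": -0.08},{"linear": [0,0,0],"turn": -0.047},{"linear": [0,0,0],"turn": 0}])

```text
t: 8.3
ee_pos: [480.5, 17.0, 268.3]
orientation: [-2.351, -2.081, 0.004]
ft_force: [-0.3, -0.6, -4.5]
width: 33.7
grasp_force: 30.0
```

Run:
```python
from h import *
to([481,18,94],-0.12)
o=ctrl.get_obs();print(o['width'],o['ft_force'],o['moment'])
W=cam('wrist','w2.png')
```

```text
p [480.5  17.  268.3] yaw -0.1219 tilt [-0.0028 -0.0002] shift [  1.1   0.9 174.3] turn -0.0019
33.746520982178225 [-0.31247814 -0.56832286 -4.502457  ] [-0.01371741  0.09671748  0.01183754]
```

View pics/w2.png

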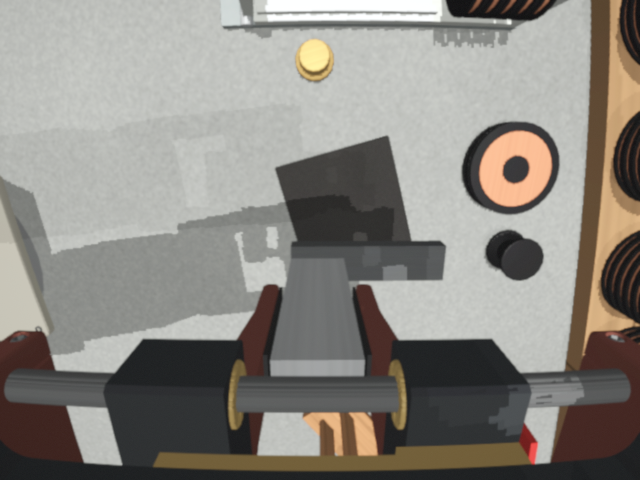

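The square is held upright by its width (foot 295–445, 260) over the black mat. Set it down on the mat to regrasp.

Emit:
arm_command(series=[{"linear": [0.001,0.001,0.015],"turn": 0},{"linear": [0,0,0.03],"turn": 0},{"linear": [0,0,0.03],"turn": 0},{"linear": [0,0,0.03],"turn": 0},{"linear": [0,0,0.03],"turn": 0},{"linear": [0,0,0.02],"turn": 0},{"linear": [0,0,0.01],"turn": 0},{"linear": [0,0,0.005],"turn": 0},{"linear": [0,0,0],"turn": 0},{"linear": [0,0,0],"turn": 0}])

```text
t: 9.35
ee_pos: [483.5, 18.1, 100.5]
orientation: [2.352, 2.081, 0.002]
ft_force: [-0.1, -0.4, -4.2]
width: 34.0
grasp_force: 30.0
```

Emit:
arm_command(series=[{"linear": [0,0,0.001],"turn": 0},{"linear": [0,0,0.001],"turn": 0},{"linear": [0,0,0.001],"turn": 0},{"linear": [0,0,0],"turn": 0}])

```text
t: 9.75
ee_pos: [482.8, 18.1, 96.8]
orientation: [2.353, 2.082, 0.0]
ft_force: [-0.5, 0.3, -4.5]
width: 33.8
grasp_force: 30.0
```

Emit:
arm_command(series=[{"linear": [0,0,0.001],"turn": 0},{"linear": [0,0,0.001],"turn": 0},{"linear": [0,0,0],"turn": 0},{"linear": [0,0,0],"turn": 0}])

```text
t: 10.15
ee_pos: [482.7, 18.2, 94.6]
orientation: [-2.353, -2.082, 0.0]
ft_force: [-0.0, -0.5, -4.5]
width: 33.8
grasp_force: 30.0
```

Emit:
arm_command(series=[{"linear": [0,0,0.001],"turn": 0},{"linear": [0,0,0],"turn": 0},{"linear": [0,0,0],"turn": 0}])

```text
t: 10.45
ee_pos: [482.8, 18.2, 93.7]
orientation: [2.353, 2.082, 0.0]
ft_force: [-1.1, -0.5, -2.8]
width: 33.5
grasp_force: 30.0
```

Emit:
arm_command(series=[{"linear": [0,0,0.001],"turn": 0},{"linear": [0,0,0],"turn": 0},{"linear": [0,0,0],"turn": 0}])

```text
t: 10.75
ee_pos: [482.9, 18.2, 93.7]
orientation: [2.352, 2.082, 0.001]
ft_force: [-4.3, 0.7, 12.5]
width: 33.9
grasp_force: 30.0
```

Emit:
arm_command(series=[{"linear": [0,0,0],"turn": 0},{"linear": [0,0,0],"turn": 0},{"linear": [0,0,0],"turn": 0},{"linear": [0,0,0],"turn": 0},{"linear": [0,0,-0.015],"turn": 0},{"linear": [0,0,-0.03],"turn": 0},{"linear": [0,0,-0.03],"turn": 0},{"linear": [0,0,-0.03],"turn": 0},{"linear": [0,0,0],"turn": 0}], jaw=1)

```text
t: 11.65
ee_pos: [485.1, 18.2, 201.1]
orientation: [2.349, 2.079, 0.008]
ft_force: [0.0, 0.4, -0.9]
width: 87.7
grasp_force: 0.0
```

Emit:
arm_command(series=[{"linear": [0,0,0],"turn": -0.14},{"linear": [0,0,0],"turn": -0.14},{"linear": [0,0,0],"turn": -0.14},{"linear": [0,0,0],"turn": -0.14},{"linear": [0,0,0],"turn": -0.14},{"linear": [0,0,0],"turn": -0.14},{"linear": [0,0,0],"turn": -0.14},{"linear": [0,0,0],"turn": -0.14},{"linear": [0,0,0],"turn": -0.14},{"linear": [0,0,0],"turn": -0.14}])

```text
t: 12.65
ee_pos: [482.2, 18.1, 196.7]
orientation: [-0.449, -3.108, 0.0]
ft_force: [0.3, -0.6, -0.1]
width: 87.8
grasp_force: 0.0
```

Emit:
arm_command(series=[{"linear": [0,0,0],"turn": -0.12},{"linear": [0,0,0],"turn": -0.05},{"linear": [0,0,0],"turn": 0}])

```text
t: 12.95
ee_pos: [482.3, 18.1, 196.8]
orientation: [-0.192, -3.134, 0.0]
ft_force: [-0.5, 0.8, 0.9]
width: 87.7
grasp_force: 0.0
```

Run:
```python
from h import *
to([482.8,18.2,99],1.451)
W=cam('wrist','w3.png');import pickle;pickle.dump(W,open('w3.pkl','wb'))
```

```text
p [482.3  18.1 196.8] yaw 1.4483 tilt [-0.0014 -0.    ] shift [-0.6  0.1 97.8] turn -0.0027
```

View pics/w3.png

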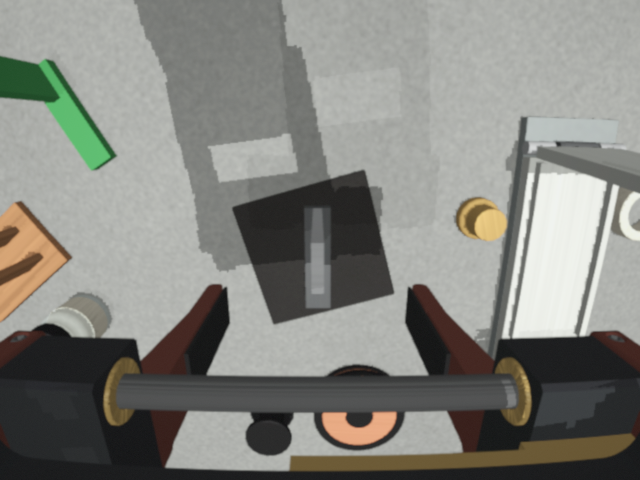

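The square stands alone on the mat (318,255), aligned with the tool. Rack is at the right, its lip and plate visible. Regrasp by thickness.

Emit:
arm_command(series=[{"linear": [0,0,0.015],"turn": -0.0025},{"linear": [0,0,0.03],"turn": 0},{"linear": [0,0,0.03],"turn": 0},{"linear": [0,0,0.018],"turn": 0},{"linear": [0,0,0.005],"turn": 0},{"linear": [0,0,0],"turn": 0}])

```text
t: 13.6
ee_pos: [482.3, 18.1, 99.0]
orientation: [-0.19, -3.134, 0.0]
ft_force: [0.2, 0.1, -0.1]
width: 87.9
grasp_force: 0.0
```

Emit:
arm_command(series=[{"linear": [0,0,0],"turn": 0},{"linear": [0,0,0],"turn": 0},{"linear": [0,0,0],"turn": 0},{"linear": [0,0,0],"turn": 0},{"linear": [0,0,0],"turn": 0},{"linear": [0,0,0],"turn": 0},{"linear": [0,0,0],"turn": 0},{"linear": [0,0,0],"turn": 0},{"linear": [0,0,0],"turn": 0},{"linear": [0,0,0],"turn": 0}], jaw=-1)

```text
t: 14.6
ee_pos: [482.7, 18.2, 99.6]
orientation: [-0.189, -3.136, 0.0]
ft_force: [-0.5, -1.0, -0.3]
width: 11.4
grasp_force: 0.0
```

Run:
```python
from h import *
import pickle
to([481,18,94],1.451)
o=ctrl.get_obs();print(o['width'],o['grasp_force'])
# rack end region crop from w3
W=pickle.load(open('w3.pkl','rb'));f=W['frame']
a=cv2.resize(f[100:350,470:640],(408,600),interpolation=cv2.INTER_CUBIC)
C=pickle.load(open('c0.pkl','rb'));b=cv2.resize(C['side']['frame'][170:245,225:285],(390,488),interpolation=cv2.INTER_CUBIC)
b=cv2.copyMakeBorder(b,0,112,0,0,0);cv2.imwrite('pics/crop2.png',np.hstack([a,b]))
```

```text
p [482.7  18.2  99.6] yaw 1.4504 tilt [-0.0001 -0.    ] shift [ 1.7 -0.4  5.6] turn -0.0006
11.356040671610828 0.0
```

View pics/crop2.png

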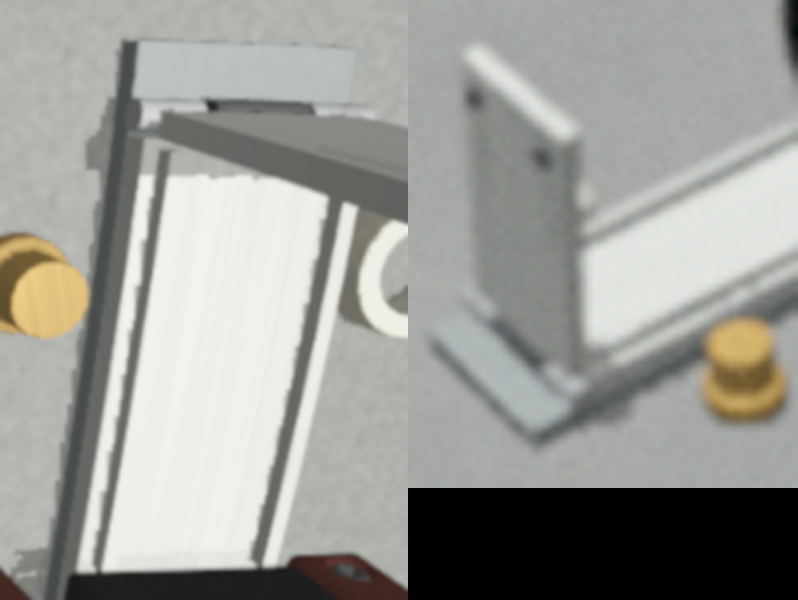

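Run:
```python
from h import *
import pickle
W=pickle.load(open('w3.pkl','rb'))
q=lambda L:[(470+u/2.4,100+v/2.4) for u,v in L]
A=onz(W,q([(160,150),(95,565)]),32);B=onz(W,q([(330,195),(253,565)]),24);D=onz(W,q([(134,135),(78,572)]),32);E_=onz(W,q([(355,205),(277,568)]),32)
for n,L in zip('ABDE',(A,B,D,E_)):print(n,L.round(1).tolist(),np.arctan2(*(L[0]-L[1])[[1,0]])%np.pi-np.pi)
P=onz(W,q([(163,140),(163,113),(408,208),(408,180)]),153.6);print('plate top in,out',P)
y=-0.12;R=np.array([[np.cos(y),np.sin(y)],[-np.sin(y),np.cos(y)]])
for L in(A,B,D,E_,P):print((L[:,:2]@R.T).round(1).tolist())
```

```text
A [[446.3, 211.2, 32.0], [612.8, 193.1, 32.0]] -0.10852185969106687
B [[471.1, 285.8, 24.0], [629.3, 269.3, 24.0]] -0.10362735797870881
D [[440.0, 201.4, 32.0], [615.1, 186.0, 32.0]] -0.08763904342694762
E [[474.2, 290.1, 32.0], [626.9, 274.5, 32.0]] -0.1014013816134991
plate top in,out [[426.80786604 139.374147   153.6       ]
 [421.0698309  139.19455491 153.6       ]
 [447.83691718 200.35723969 153.6       ]
 [441.34715683 199.59336449 153.6       ]]
[[417.8, 263.2], [585.2, 265.1]]
[[433.5, 340.1], [592.6, 342.7]]
[[412.7, 252.6], [588.4, 258.3]]
[[436.0, 344.7], [589.5, 347.6]]
[[407.1, 189.5], [401.4, 188.6], [420.6, 252.5], [414.3, 251.0]]
```

Emit:
arm_command(series=[{"linear": [0,0,0],"turn": 0},{"linear": [0,0,0],"turn": 0},{"linear": [0,0,0],"turn": 0}])

```text
t: 14.9
ee_pos: [482.8, 18.2, 99.6]
orientation: [-0.189, -3.136, 0.0]
ft_force: [-0.2, 0.8, -0.3]
width: 7.8
grasp_force: 30.0
```

Run:
```python
from h import *
import pickle
W=pickle.load(open('w3.pkl','rb'));C=pickle.load(open('c0.pkl','rb'))
q=lambda L:[(470+u/2.4,100+v/2.4) for u,v in L]
P=onz(W,q([(163,140),(163,113)]),24)
y=-0.11;R=np.array([[np.cos(y),np.sin(y)],[-np.sin(y),np.cos(y)]])
A=np.array([[446.3,211.2],[612.8,193.1]]);B=np.array([[471.1,285.8],[629.3,269.3]])
print('plate foot in/out',P,(P[:,:2]@R.T))
print(A@R.T,B@R.T)
# top-view lips for comparison
print(np.array([[626.6,269.1],[476.9,286.4],[619.1,197.7],[463,217.4]])@R.T)
# top view plate top outer edge at 153.6
print(np.array([[461.8,294],[449,212.4]])@R.T)
# side cam: plate bottom -y inner corner ~ crop (580,370), top -y inner corner (580,135)
S=C['side'];print(onz(S,[(225+(580-408)/6.5,170+370/6.5)],24)[:,:2]@R.T, onz(S,[(225+(580-408)/6.5,170+138/6.5)],153.6)[:,:2]@R.T)
```

```text
plate foot in/out [[443.87307177 217.05558183  24.        ]
 [434.14790706 216.75119842  24.        ]] [[417.36235344 264.47135076]
 [407.72938137 263.10119496]]
[[420.41742938 258.91758355]
 [587.89810694 259.20506527]] [[436.87807937 335.78921032]
 [595.93327603 336.7558619 ]]
[[593.27155022 336.26066926]
 [442.57715776 337.02229812]
 [593.65505017 264.46886661]
 [436.33587075 266.91340898]]
[[426.73410559 342.91871213]
 [422.96937688 260.40673228]]
[[412.88885752 261.59468448]] [[426.75677019 255.26236298]]
```

Rack corner estimate ≈ (447,252), yaw ≈ −0.11. Lift and carry over the bed with heel ~35 mm clear.

Emit:
arm_command(series=[{"linear": [0,0,-0.01],"turn": 0},{"linear": [0,0,-0.02],"turn": 0},{"linear": [0,0,-0.03],"turn": 0},{"linear": [0,0,-0.03],"turn": 0},{"linear": [0,0,-0.01],"turn": 0},{"linear": [0,0,0],"turn": 0}])

```text
t: 15.5
ee_pos: [483.5, 18.2, 201.0]
orientation: [0.189, 3.133, 0.0]
ft_force: [0.0, 0.6, -3.8]
width: 7.9
grasp_force: 30.0
```

Emit:
arm_command(series=[{"linear": [0.001,0.015,0],"turn": 0},{"linear": [0.001,0.028,0],"turn": 0},{"linear": [0.001,0.03,0],"turn": 0},{"linear": [0.001,0.03,0],"turn": 0},{"linear": [0.001,0.03,0],"turn": 0},{"linear": [0.001,0.03,0],"turn": 0},{"linear": [0.001,0.03,0],"turn": 0},{"linear": [0.001,0.025,0],"turn": 0},{"linear": [0.002,0.011,0],"turn": -0.01},{"linear": [0,0,0],"turn": 0}])

```text
t: 16.5
ee_pos: [499.3, 247.4, 198.0]
orientation: [-0.169, -3.135, 0.002]
ft_force: [1.1, 0.9, -4.2]
width: 7.6
grasp_force: 30.0
```

Run:
```python
from h import *
to([500.1,246.6,122],1.461)
print(ctrl.get_obs()['ft_force'])
c=cam('wrist');s=cam('side');import pickle;pickle.dump((c,s),open('w4.pkl','wb'))
a=cv2.resize(s['frame'][100:270,200:370],(480,480),interpolation=cv2.INTER_CUBIC)
b=c['frame'][:,200:520]
cv2.imwrite('pics/w4.png',np.hstack([a,b]))
```

```text
p [499.3 247.4 198. ] yaw 1.4628 tilt [-0.0024 -0.0011] shift [-1.1 -0.6 76. ] turn 0.0018
[ 1.08732778  0.8507119  -4.17926475]
```

View pics/w4.png

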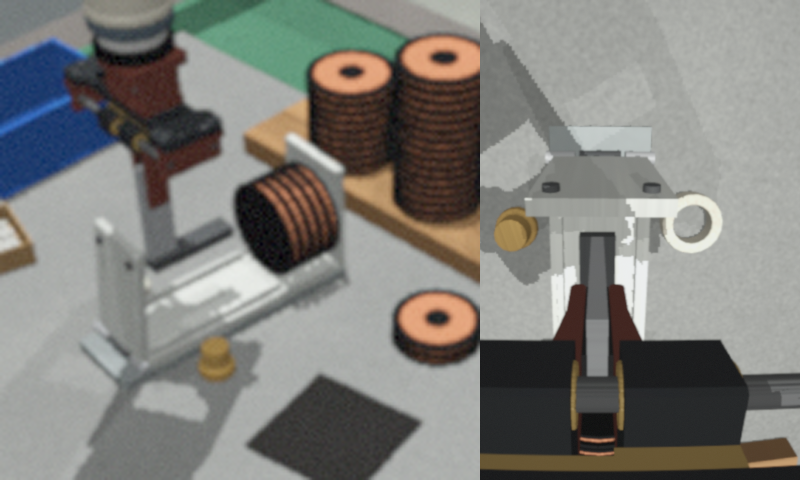

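The view shows the square held over the bed, centred between the lips (blade at 598,280 in the composite), heel facing the plate's top edge (600,205). Checking plate yaw by its top edge.

Run:
```python
from h import *
import pickle
c,s=pickle.load(open('w4.pkl','rb'));g=cv2.GaussianBlur(cv2.cvtColor(c['frame'],cv2.COLOR_BGR2GRAY),(3,3),0).astype(float)
pts=[]
for u in range(255,380,5):
    col=g[188:232,u];d=np.diff(col);i=abs(d).argmax();pts.append((u,188.5+i,int(d[i])))
print(pts)
# straight strip edges (hinge base far strip) row ~126-127
pt=[]
for u in range(275,370,8):
    col=g[115:140,u];d=np.diff(col);i=abs(d).argmax();pt.append((u,115.5+i))
print(pt);P=onz(c,pt,20);k=np.polyfit(P[:,1],P[:,0],1);print('strip yaw',np.arctan(-k[0]))
r=g[138,260:390];print(r.astype(int).tolist())
```

```text
[(255, np.float64(216.5), -21), (260, np.float64(216.5), -15), (265, np.float64(192.5), 21), (270, np.float64(192.5), 21), (275, np.float64(192.5), 21), (280, np.float64(197.5), 12), (285, np.float64(197.5), 12), (290, np.float64(197.5), 11), (295, np.float64(197.5), 11), (300, np.float64(230.5), -14), (305, np.float64(230.5), -26), (310, np.float64(230.5), -26), (315, np.float64(230.5), -27), (320, np.float64(230.5), -26), (325, np.float64(230.5), -26), (330, np.float64(230.5), -26), (335, np.float64(198.5), 12), (340, np.float64(198.5), 12), (345, np.float64(216.5), 18), (350, np.float64(198.5), 32), (355, np.float64(197.5), 31), (360, np.float64(198.5), 31), (365, np.float64(198.5), 33), (370, np.float64(198.5), 37), (375, np.float64(217.5), -40)]
[(275, np.float64(125.5)), (283, np.float64(120.5)), (291, np.float64(134.5)), (299, np.float64(126.5)), (307, np.float64(126.5)), (315, np.float64(126.5)), (323, np.float64(126.5)), (331, np.float64(126.5)), (339, np.float64(126.5)), (347, np.float64(126.5)), (355, np.float64(126.5)), (363, np.float64(126.5))]
strip yaw -0.1111397573957833
[163, 158, 149, 135, 125, 121, 118, 114, 113, 116, 122, 125, 126, 126, 125, 125, 125, 124, 124, 125, 124, 124, 124, 125, 125, 124, 124, 124, 124, 124, 124, 125, 133, 148, 166, 179, 187, 190, 192, 195, 198, 200, 200, 200, 200, 201, 201, 201, 201, 201, 200, 200, 200, 200, 200, 200, 200, 200, 201, 200, 200, 200, 200, 198, 196, 194, 193, 192, 192, 191, 190, 190, 190, 190, 190, 190, 190, 191, 191, 191, 191, 191, 191, 191, 191, 191, 191, 191, 191, 191, 191, 191, 191, 191, 191, 192, 192, 192, 192, 193, 193, 193, 193, 193, 193, 193, 193, 193, 193, 191, 183, 170, 166, 168, 168, 168, 169, 169, 169, 168, 167, 166, 165, 166, 166, 167, 168, 168, 167, 166]
```

Emit:
arm_command(series=[{"linear": [-0.001,-0.0005,0.015],"turn": 0.0},{"linear": [0,0,0.02],"turn": 0},{"linear": [0,0,0.02],"turn": 0},{"linear": [0,0,0.012],"turn": 0},{"linear": [0,0,0.004],"turn": 0},{"linear": [0,0,0],"turn": 0},{"linear": [0,0,0],"turn": 0}])

```text
t: 17.3
ee_pos: [501.8, 246.1, 129.4]
orientation: [0.174, 3.136, 0.001]
ft_force: [0.1, -0.2, -4.7]
width: 7.9
grasp_force: 30.0
```

Emit:
arm_command(series=[{"linear": [0,0,0.003],"turn": 0},{"linear": [0,0,0.003],"turn": 0},{"linear": [0,0,0.002],"turn": 0},{"linear": [0,0,0],"turn": 0},{"linear": [0,0,0],"turn": 0}])

```text
t: 17.8
ee_pos: [501.2, 246.1, 120.7]
orientation: [-0.173, -3.137, 0.0]
ft_force: [0.1, 0.2, -4.1]
width: 8.1
grasp_force: 30.0
```

Emit:
arm_command(series=[{"linear": [0,0,0.001],"turn": 0},{"linear": [0,0,0],"turn": 0},{"linear": [0,0,0],"turn": 0}])

```text
t: 18.1
ee_pos: [501.3, 246.1, 119.7]
orientation: [0.173, 3.137, -0.0]
ft_force: [0.2, -0.5, -4.0]
width: 7.9
grasp_force: 30.0
```

Emit:
arm_command(series=[{"linear": [0,0,0.001],"turn": 0},{"linear": [0,0,0],"turn": 0},{"linear": [0,0,0],"turn": 0}])

```text
t: 18.4
ee_pos: [501.3, 246.1, 119.7]
orientation: [0.173, 3.137, 0.0]
ft_force: [-3.2, -1.4, 6.2]
width: 8.1
grasp_force: 30.0
```

Emit:
arm_command(series=[{"linear": [0,0,-0.0007],"turn": 0},{"linear": [0.003,0,0],"turn": 0},{"linear": [0.004,0,0],"turn": 0},{"linear": [0.004,0,0],"turn": 0},{"linear": [0.004,0,0],"turn": 0},{"linear": [0.003,0,0],"turn": 0},{"linear": [0,0,0],"turn": 0},{"linear": [0,0,0],"turn": 0}])

```text
t: 19.2
ee_pos: [483.1, 248.3, 119.6]
orientation: [-0.173, -3.136, -0.0]
ft_force: [-0.5, 1.5, 4.9]
width: 8.1
grasp_force: 30.0
```

Emit:
arm_command(series=[{"linear": [0.002,0,0],"turn": 0},{"linear": [0.002,0,0],"turn": 0},{"linear": [0.001,0,0],"turn": 0},{"linear": [0,0,0],"turn": 0},{"linear": [0,0,0],"turn": 0}])

```text
t: 19.7
ee_pos: [478.7, 248.8, 119.6]
orientation: [0.173, 3.136, 0.001]
ft_force: [2.4, 1.0, 5.0]
width: 8.0
grasp_force: 30.0
```

Emit:
arm_command(series=[{"linear": [0.002,0,0],"turn": 0},{"linear": [0.001,0,0],"turn": 0},{"linear": [0,0,0],"turn": 0},{"linear": [0,0,0],"turn": 0}])

```text
t: 20.1
ee_pos: [476.3, 249.1, 119.6]
orientation: [0.173, 3.135, 0.001]
ft_force: [6.0, -0.4, 3.5]
width: 7.7
grasp_force: 30.0
```

Emit:
arm_command(series=[{"linear": [0.002,0,0],"turn": 0},{"linear": [0.001,0,0],"turn": 0},{"linear": [0,0,0],"turn": 0},{"linear": [0,0,0],"turn": 0}])

```text
t: 20.5
ee_pos: [473.6, 249.4, 119.7]
orientation: [0.173, 3.134, 0.001]
ft_force: [6.1, -1.0, 3.7]
width: 7.8
grasp_force: 30.0
```

Emit:
arm_command(series=[{"linear": [0.001,0,0],"turn": 0},{"linear": [0.001,0,0],"turn": 0},{"linear": [0.001,0,0],"turn": 0},{"linear": [0,0,0],"turn": 0},{"linear": [0,0,0],"turn": 0}])

```text
t: 21.0
ee_pos: [470.7, 249.8, 119.7]
orientation: [0.173, 3.134, 0.001]
ft_force: [7.4, -0.6, 2.8]
width: 7.6
grasp_force: 30.0
```

Emit:
arm_command(series=[{"linear": [0.001,0,0],"turn": 0},{"linear": [0.001,0,0],"turn": 0},{"linear": [0,0,0],"turn": 0},{"linear": [0,0,0],"turn": 0}])

```text
t: 21.4
ee_pos: [468.6, 250.0, 119.7]
orientation: [0.173, 3.134, 0.001]
ft_force: [6.9, -1.4, 2.1]
width: 7.8
grasp_force: 30.0
```

Emit:
arm_command(series=[{"linear": [0.001,0,0],"turn": 0},{"linear": [0,0,0],"turn": 0},{"linear": [0,0,0],"turn": 0}])

```text
t: 21.7
ee_pos: [467.7, 250.1, 119.7]
orientation: [0.173, 3.134, 0.001]
ft_force: [6.4, -0.4, 3.7]
width: 7.8
grasp_force: 30.0
```

Emit:
arm_command(series=[{"linear": [0.001,0,0],"turn": 0},{"linear": [0,0,0],"turn": 0},{"linear": [0,0,0],"turn": 0}])

```text
t: 22.0
ee_pos: [466.6, 250.2, 119.6]
orientation: [0.173, 3.135, 0.001]
ft_force: [6.5, -0.4, 3.1]
width: 7.9
grasp_force: 30.0
```

Emit:
arm_command(series=[{"linear": [0.0007,0,0],"turn": 0},{"linear": [0,0,0],"turn": 0},{"linear": [0,0,0],"turn": 0}])

```text
t: 22.3
ee_pos: [466.0, 250.3, 119.7]
orientation: [0.173, 3.134, 0.001]
ft_force: [6.8, 0.1, 3.0]
width: 7.6
grasp_force: 30.0
```

Emit:
arm_command(series=[{"linear": [0.0007,0,0],"turn": 0},{"linear": [0,0,0],"turn": 0},{"linear": [0,0,0],"turn": 0}])

```text
t: 22.6
ee_pos: [465.3, 250.4, 119.7]
orientation: [0.173, 3.134, 0.001]
ft_force: [7.5, -0.1, 3.4]
width: 7.9
grasp_force: 30.0
```

Emit:
arm_command(series=[{"linear": [0.0007,0,0],"turn": 0},{"linear": [0,0,0],"turn": 0},{"linear": [0,0,0],"turn": 0}])

```text
t: 22.9
ee_pos: [464.6, 250.5, 119.7]
orientation: [0.173, 3.134, 0.001]
ft_force: [7.6, -0.3, 3.1]
width: 7.9
grasp_force: 30.0
```

Emit:
arm_command(series=[{"linear": [0.0007,0,0],"turn": 0},{"linear": [0,0,0],"turn": 0},{"linear": [0,0,0],"turn": 0}])

```text
t: 23.2
ee_pos: [463.9, 250.5, 119.7]
orientation: [0.173, 3.134, 0.001]
ft_force: [7.4, -0.1, 2.8]
width: 7.9
grasp_force: 30.0
```

Emit:
arm_command(series=[{"linear": [0.0007,0,0],"turn": 0},{"linear": [0,0,0],"turn": 0},{"linear": [0,0,0],"turn": 0}])

```text
t: 23.5
ee_pos: [463.2, 250.6, 119.7]
orientation: [0.173, 3.134, 0.001]
ft_force: [6.8, -1.3, 2.7]
width: 7.8
grasp_force: 30.0
```

Run:
```python
from h import *
o=ctrl.get_obs();print(o['ft_force'],o['moment']);to([464,250.5,119.7])
c=cam('wrist');s=cam('side');import pickle;pickle.dump((c,s),open('w5.pkl','wb'))
a=cv2.resize(s['frame'][150:250,220:300],(480,600),interpolation=cv2.INTER_CUBIC)
b=cv2.resize(c['frame'][100:350,250:390],(320,571),interpolation=cv2.INTER_CUBIC);b=cv2.copyMakeBorder(b,0,29,0,0,0)
cv2.imwrite('pics/w5.png',np.hstack([a,b]))
```

```text
[ 6.78214383 -1.31734357  2.66024391] [-0.06423299 -1.17437435 -0.04749766]
p [463.2 250.6 119.7] yaw 1.4607 tilt [0.0026 0.0006] shift [-0.8 -0.  -0. ] turn None
```

View pics/w5.png

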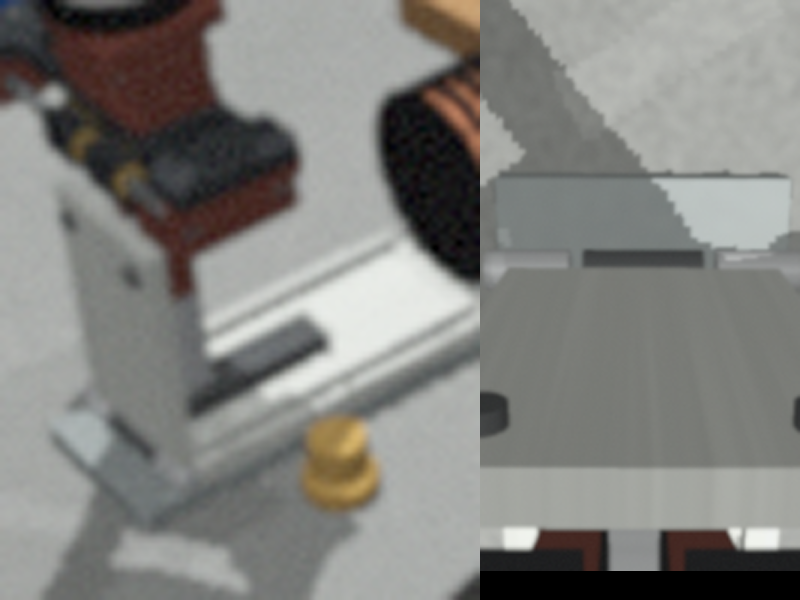

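Run:
```python
from h import *
import pickle
c,s=pickle.load(open('w5.pkl','rb'))
k=571/250
y=-.111;R=np.array([np.cos(y),np.sin(y)])
for v,z in((467,154),(528,154),(268,24),(268,20)):
    print(v,z,onz(c,[(318,100+v/k)],z)[:,:2]@R)
p,_=tool();print('heel x',p[:2]@R-17)
# side: -y edge of plate: inner vertical edge bottom/top in side crop (x6)
for uv,z in(((168,262),154),((195,468),24)):print(onz(s,[(220+uv[0]/6,150+uv[1]/6)],z)[:,:2]@R)
```

```text
467 154 [406.0347509]
528 154 [416.10724062]
268 24 [406.54063418]
268 20 [407.46353162]
heel x 415.6159386987577
[413.06404074]
[412.34702316]
```

Side view: plate looks upright against the blade, foot flat on the bed; wrist: plate outer top edge at 406 vs. bottom 406.5, so nearly square. Keep pressing in small steps until the heel bottoms.

Emit:
arm_command(series=[{"linear": [0.0005,0,0],"turn": 0},{"linear": [0,0,0],"turn": 0},{"linear": [0,0,0],"turn": 0}])

```text
t: 23.9
ee_pos: [462.8, 250.6, 119.7]
orientation: [0.173, 3.134, 0.001]
ft_force: [8.0, -1.4, 2.9]
width: 7.8
grasp_force: 30.0
```

Emit:
arm_command(series=[{"linear": [0.0005,0,0],"turn": 0},{"linear": [0,0,0],"turn": 0},{"linear": [0,0,0],"turn": 0}])

```text
t: 24.2
ee_pos: [462.7, 250.7, 119.7]
orientation: [0.173, 3.133, 0.001]
ft_force: [8.0, -1.8, 1.8]
width: 7.6
grasp_force: 30.0
```

Emit:
arm_command(series=[{"linear": [0.0005,0,0.0003],"turn": 0},{"linear": [0,0,0],"turn": 0},{"linear": [0,0,0],"turn": 0}])

```text
t: 24.5
ee_pos: [462.6, 250.7, 119.7]
orientation: [0.172, 3.133, 0.001]
ft_force: [9.9, -3.5, 3.2]
width: 7.8
grasp_force: 30.0
```

Emit:
arm_command(series=[{"linear": [0.0005,0,0.0002],"turn": 0},{"linear": [0,0,0],"turn": 0},{"linear": [0,0,0],"turn": 0}])

```text
t: 24.8
ee_pos: [462.5, 250.7, 119.7]
orientation: [0.172, 3.132, 0.002]
ft_force: [10.0, -4.9, 4.8]
width: 7.8
grasp_force: 30.0
```

Emit:
arm_command(series=[{"linear": [0.0005,0,0.0005],"turn": 0},{"linear": [0,0,0],"turn": 0},{"linear": [0,0,0],"turn": 0},{"linear": [0,0,0],"turn": 0},{"linear": [0,0,0],"turn": 0},{"linear": [0,0,0],"turn": 0},{"linear": [0,0,0],"turn": 0},{"linear": [0,0,0],"turn": 0},{"linear": [0,0,0],"turn": 0},{"linear": [0,0,0],"turn": 0}])

```text
t: 25.8
ee_pos: [462.4, 250.8, 119.7]
orientation: [0.172, 3.131, 0.002]
ft_force: [9.9, -4.4, 9.1]
width: 8.0
grasp_force: 30.0
```

Run:
```python
from h import *
import pickle
o=ctrl.get_obs();print(o['ft_force'],o['moment']);to([462.5,250.7,119.7])
c=cam('wrist');y=-.111;R=np.array([np.cos(y),np.sin(y)])
p,_=tool();print('heel x',p[:2]@R-17)
g=cv2.cvtColor(c['frame'],cv2.COLOR_BGR2GRAY)[:, 300:335].mean(1);d=np.diff(g)
for i in np.argsort(-abs(d[100:345]))[:9]+100: print(i+.5,d[i].round(1),(onz(c,[(318,i+1)],154)[:,:2]@R).round(1),(onz(c,[(318,i+1)],24)[:,:2]@R).round(1))
```

```text
[ 9.86844752 -4.4318002   9.10729552] [-1.10541288 -1.86829278 -0.04048189]
p [462.4 250.8 119.7] yaw 1.4613 tilt [0.006  0.0008] shift [-0.1 -0.1 -0. ] turn None
heel x 414.8116427211187
209.5 -33.2 [373.3] [401.]
331.5 -26.1 [415.5] [493.8]
217.5 25.5 [375.8] [406.5]
304.5 20.9 [405.3] [471.3]
210.5 -19.9 [373.6] [401.7]
177.5 17.7 [363.6] [379.8]
175.5 -17.6 [363.] [378.5]
216.5 15.3 [375.5] [405.8]
332.5 -14.5 [415.9] [494.7]
```

Flush and stalled for over a second at ~10 N on the plate and ~13 N on the bed; plate measured within 0.01 rad. Back straight off, then lift.

Emit:
arm_command(series=[{"linear": [0,0,-0.0005],"turn": 0},{"linear": [-0.001,0,-0.0005],"turn": 0},{"linear": [-0.002,0,0],"turn": 0},{"linear": [-0.003,0,0],"turn": 0},{"linear": [-0.005,0,-0.0005],"turn": 0},{"linear": [-0.008,0,-0.001],"turn": 0},{"linear": [-0.01,0,-0.001],"turn": 0},{"linear": [-0.01,0,-0.005],"turn": 0},{"linear": [0,0,-0.015],"turn": 0},{"linear": [0,0,0],"turn": 0}])

```text
t: 26.85
ee_pos: [499.6, 246.5, 142.8]
orientation: [0.174, 3.135, 0.001]
ft_force: [-0.1, 0.4, -4.3]
width: 8.2
grasp_force: 30.0
```

Emit:
arm_command(series=[{"linear": [0,0,-0.02],"turn": 0},{"linear": [0,0,-0.025],"turn": 0},{"linear": [0,0,-0.025],"turn": 0},{"linear": [0,0,-0.01],"turn": 0},{"linear": [0,0,0],"turn": 0}])

```text
t: 27.35
ee_pos: [498.9, 246.6, 222.6]
orientation: [0.173, 3.135, 0.002]
ft_force: [0.8, 0.2, -4.6]
width: 8.2
grasp_force: 30.0
```

Run:
```python
from h import *
o=ctrl.get_obs();print(o['ft_force'],o['moment'],o['width']);to([482.8,18.2,110],1.4504)
c=cam('wrist');s=cam('side');t=cam('top')
a=cv2.resize(s['frame'][120:240,200:300],(400,480),interpolation=cv2.INTER_CUBIC)
cv2.imwrite('pics/w6.png',np.hstack([a,c['frame'][:,160:480]]))
import pickle;pickle.dump(c,open('w6.pkl','wb'))
```

```text
[ 0.84887163  0.2320397  -4.61072108] [0.03595051 0.04274562 0.02067045] 8.15285467570448
p [498.9 246.6 222.6] yaw 1.4604 tilt [0.0019 0.0009] shift [  -9.  -228.9  112.4] turn 0.01
```

View pics/w6.png

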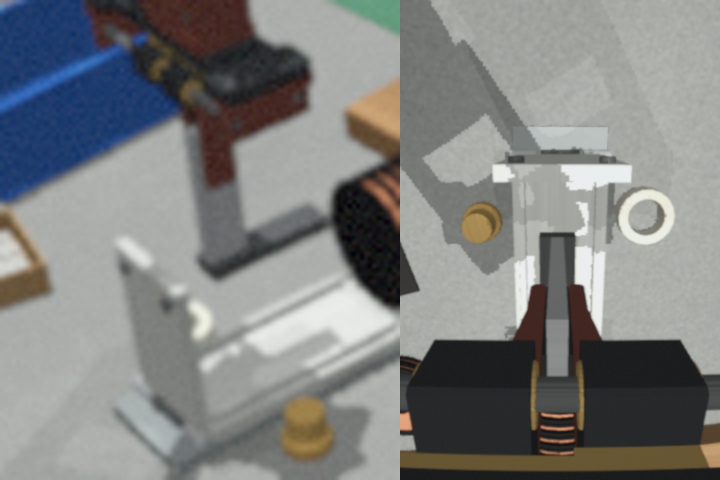

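Plate stands near upright (side view 160,330); square held clear. Measure its lean from the top edge rows (~165–182 in wrist view) against the known inner face.

Run:
```python
from h import *
import pickle
c=pickle.load(open('w6.pkl','rb'));y=-.111;R=np.array([np.cos(y),np.sin(y)])
for a,b in((260,268),(275,310),(340,360),(362,380)):
    g=cv2.cvtColor(c['frame'],cv2.COLOR_BGR2GRAY)[:, a:b].mean(1);d=np.diff(g)
    for i in sorted(np.argsort(-abs(d[115:215]))[:6]+115): print(a,i+.5,d[i].round(1),(onz(c,[((a+b)/2,i+1)],154)[:,:2]@R).round(1),(onz(c,[((a+b)/2,i+1)],24)[:,:2]@R).round(1))
```

```text
260 162.5 19.5 [404.2] [414.4]
260 163.5 43.9 [404.7] [415.4]
260 164.5 28.8 [405.3] [416.3]
260 180.5 -19.6 [414.5] [431.1]
260 181.5 -45.4 [415.] [432.]
260 182.5 -43.2 [415.6] [432.9]
275 126.5 15.6 [384.4] [382.5]
275 148.5 -7.6 [396.4] [401.9]
275 149.5 -10.5 [397.] [402.8]
275 162.5 18.1 [404.2] [414.5]
275 163.5 31.9 [404.8] [415.5]
275 164.5 20.0 [405.4] [416.4]
340 126.5 25.2 [384.4] [382.5]
340 148.5 -14.3 [396.4] [401.9]
340 162.5 18.2 [404.2] [414.6]
340 163.5 46.6 [404.8] [415.5]
340 164.5 37.6 [405.4] [416.4]
340 189.5 -17.2 [419.8] [439.6]
362 155.5 -28.9 [400.3] [408.1]
362 162.5 24.8 [404.2] [414.5]
362 163.5 52.4 [404.8] [415.4]
362 164.5 40.0 [405.3] [416.3]
362 181.5 -20.6 [415.1] [432.]
362 182.5 -28.5 [415.7] [433.]
```

Plate top inner edge at 415.2 vs. heel line at 414.8: square. Back to the mat.

Emit:
arm_command(series=[{"linear": [-0.001,-0.015,0],"turn": 0},{"linear": [-0.001,-0.028,0],"turn": 0},{"linear": [-0.001,-0.03,0],"turn": 0},{"linear": [-0.001,-0.03,0],"turn": 0},{"linear": [-0.001,-0.03,0],"turn": 0},{"linear": [-0.001,-0.03,0],"turn": 0},{"linear": [-0.001,-0.03,0],"turn": 0},{"linear": [-0.001,-0.025,0],"turn": 0},{"linear": [-0.001,-0.011,0],"turn": 0.01},{"linear": [0,0,0],"turn": 0}])

```text
t: 28.5
ee_pos: [481.4, 16.4, 221.3]
orientation: [-0.193, -3.134, 0.0]
ft_force: [-0.3, 1.3, -3.6]
width: 7.8
grasp_force: 30.0
```

Emit:
arm_command(series=[{"linear": [0,0,0.015],"turn": 0},{"linear": [0,0,0.03],"turn": 0},{"linear": [0,0,0.03],"turn": 0},{"linear": [0,0,0.025],"turn": 0},{"linear": [0,0,0.012],"turn": 0},{"linear": [0,0,0.005],"turn": 0},{"linear": [0,0,0],"turn": 0},{"linear": [0,0,0],"turn": 0}])

```text
t: 29.3
ee_pos: [482.8, 18.0, 105.7]
orientation: [0.188, 3.134, 0.0]
ft_force: [0.0, 0.0, -4.5]
width: 8.1
grasp_force: 30.0
```

Emit:
arm_command(series=[{"linear": [0,0,0.003],"turn": 0},{"linear": [0,0,0.002],"turn": 0},{"linear": [0,0,0],"turn": 0},{"linear": [0,0,0],"turn": 0}])

```text
t: 29.7
ee_pos: [482.1, 17.8, 100.0]
orientation: [0.189, 3.136, 0.0]
ft_force: [-0.2, 0.1, -4.6]
width: 8.2
grasp_force: 30.0
```

Emit:
arm_command(series=[{"linear": [0,0,0.001],"turn": 0},{"linear": [0,0,0.001],"turn": 0},{"linear": [0,0,0],"turn": 0},{"linear": [0,0,0],"turn": 0}])

```text
t: 30.1
ee_pos: [482.5, 17.8, 99.6]
orientation: [0.189, 3.135, -0.0]
ft_force: [-4.5, -0.8, 17.0]
width: 7.8
grasp_force: 30.0
```

Emit:
arm_command(series=[{"linear": [0,0,-0.001],"turn": 0},{"linear": [0,0,0],"turn": 0},{"linear": [0,0,0],"turn": 0}])

```text
t: 30.4
ee_pos: [482.5, 17.8, 99.6]
orientation: [0.189, 3.135, 0.0]
ft_force: [-2.0, -0.3, 8.1]
width: 7.8
grasp_force: 30.0
```

Emit:
arm_command(series=[{"linear": [0,0,0],"turn": 0},{"linear": [0,0,0],"turn": 0},{"linear": [0,0,0],"turn": 0},{"linear": [0,0,0],"turn": 0},{"linear": [0,0,0],"turn": 0},{"linear": [0,0,0],"turn": 0},{"linear": [0,0,-0.01],"turn": 0},{"linear": [0,0,-0.03],"turn": 0},{"linear": [0,0,-0.04],"turn": 0},{"linear": [0,0,-0.04],"turn": 0}], jaw=1)

```text
t: 31.4
ee_pos: [481.5, 17.8, 220.6]
orientation: [-0.189, -3.135, 0.0]
ft_force: [1.0, -1.4, -0.5]
width: 84.5
grasp_force: 0.0
```

Emit:
arm_command(series=[{"linear": [0,0,-0.03],"turn": 0},{"linear": [0,0,0],"turn": 0},{"linear": [0,0,0],"turn": 0},{"linear": [0,0,0],"turn": 0}])

```text
t: 31.8
ee_pos: [481.2, 17.8, 248.0]
orientation: [-0.189, -3.134, 0.0]
ft_force: [0.2, -0.2, 0.1]
width: 87.8
grasp_force: 0.0
```

Run:
```python
from h import *
c=cam('wrist');y=-.1204;u=np.array([np.cos(y),np.sin(y)])
o=np.array([482.5,17.8]);P=[list(o-17*u)+[126],list(o+17*u)+[126],list(o+83*u)+[16]]
print(proj(c,P))
# bright blade-top centroid near expected place, and top-camera check of the plate unchanged
q=proj(c,P)[:2];x0,x1=int(q[:,0].min()-15),int(q[:,0].max()+15);y0,y1=int(q[:,1].min()-15),int(q[:,1].max()+15)
g=cv2.cvtColor(c['frame'],cv2.COLOR_BGR2GRAY)
m=(g[y0:y1,x0:x1]>110).astype(np.uint8);n,l,s,ce=cv2.connectedComponentsWithStats(m);i=1+s[1:,4].argmax();print(s[i],ce[i]+[x0,y0])
W=c;r=(onz(c,[(ce[i]+[x0,y0])],126));print(r,ctrl.get_obs()['ft_force'],ctrl.get_obs()['width'])
```

```text
[[318.20403498 223.6092341 ]
 [318.20210524 266.12507334]
 [317.99327986 287.04556173]]
[  4  16  21  57 950] [317.08736842 255.88421053]
[[490.91762625  15.91511467 126.        ]] [-0.33683563  0.65851234 -0.32955735] 87.66714059126816
```

```bash
python3 -c "
from workcell import ctrl
print(ctrl.close_job())"
```

```text
the job is handed in; nothing more can be done
None
```

I handed the job in at about 32 s with no verdict returned: the plate measured within about 0.01 rad of square after pressing at about 10 N for a second, and the square was released on the mat, where a pixel check (not a viewed picture) had it upright; I viewed 11 pictures, one over the limit of 10.

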